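Put the microscope's lamp module on charge

ROBOT

A 7-joint arm with a two-finger parallel gripper is mounted at the origin on the work surface. World frame = base frame: x ahead of the robot, y to its left, z up, the work surface at z = 0. Lengths are in m, angles in rad, forces in N, time in s.
With the tool pointing down it reaches from about 0.375 to 0.925 m from the base axis. Payload 3.1 kg.
Tool frame: the origin (TCP) lies between the finger pads; the fingertips stand 19 mm ahead of it and the grasp point (between the pads) is the TCP; z points along the fingers, y is the direction in which the jaws open and shut (so a half turn about z gives the same grasp; the last joint's range is limited). The gripper opens to 85 mm and grips with 20 to 120 N. Pads are 22 mm wide; open, the fingers measure 114 mm over their backs; the gripper's body (76 mm by 85 mm) begins 54 mm behind the grasp point. The pads swing forward as they close: fully open they stand 13 mm farther back than shut.
Start: joints at [1.145, 0.383, 0.044, 1.598, -0.018, 1.161, -0.05], TCP at [0.209, -0.615, 0.25] pointing down, gripper open.
Joint ranges: [-2.61, 2.61], [-0.41, 2.15], [-1.48, 1.57], [0, 2.5], [-1.57, 4.71], [0.05, 1.97], [-2.85, 2.85]. Speed limits (rad/s): [2.79, 2.79, 3.14, 3.14, 3.14, 3.14, 3.14].

INTERFACE

Orientations are given as a unit quaternion [x, y, z, w].
In Python, from bench import move_ptp, movel, move_j, move_gripper, pause, inverse_kinematics, read_camera, camera_params, MotionError, sign_off, look_for, tip_of, read_time_s, read_qpos, read_joint_vel, read_effort, read_eef_pos, read_tcp_rot, read_ft_force, read_ft_torque, read_finger_gap gives the robot as it stands. Calls block until the motion is done:
- move_ptp(position, orientation): joint-space move of the TCP to a pose.
- movel(position, orientation=None, speed=0.15): straight line of the TCP; orientation=None keeps the orientation; speed is the mean speed in m/s.
- move_j(angles): joint-space move.
- move_gripper(opening, effort=None): finger opening in m; effort is the grip in N (None keeps the last); returns when the fingers have stopped.
- pause(seconds).
- inverse_kinematics(position, orientation): joint angles nearest the present ones, or None.
- read_camera(name): name is "side" or "top"; returns the picture (384x512x3 uint8, red, green, blue); there is no depth.
- camera_params(name): a dict with "K" (3x3 intrinsics, pixels), "dist_coeffs" ([k1, k2, p1, p2, k3] as OpenCV has them; the pictures are not rectified), "camera_from_world" (4x4, takes a point from world to camera coordinates). Camera axes: x right, y down, z forward; pixel columns grow to the right and rows downward; lengths in m; the calibration is good to about 2 mm. A picture is of the moment at which its call begins. camera_params takes no time and is no camera call.
A pose or a line that the arm cannot do raises MotionError and nothing moves.
- sign_off(): hands the job in, once; it reports no verdict.
Trained networks look in the newest picture that a camera, given by its name, has taken for a name from the list of things; names that differ only in an ending like _2 or _b are one class to them, and where a whole thing is asked for, a point or a joint stands for the part that bears it (a point fixed in the world has none). Each returns a list of dicts, best first, with "confidence" (0 to 1); they miss things now and then, are a little off and sometimes report something else, mostly with a low value. They report only what shows in the picture. A call takes as long as a camera call. They do not tell look-alikes from the thing itself.
- look_for(camera, name): "at" ([column, row] in pixels, amid what is visible of it).
- tip_of(camera, name): "at" ([column, row] in pixels: a listed point, or the origin of a listed thing).
Readings, each from a call of its own:
- read_time_s(): time.
- read_qpos(): joint angles.
- read_joint_vel(): joint speeds.
- read_effort(): joint torques, N m.
- read_eef_pos(): TCP position.
- read_tcp_rot(): TCP orientation.
- read_ft_force(): force on the tool from outside, world axes, zero at the start.
- read_ft_torque(): the same for the moment, N m.
- read_finger_gap(): finger opening in m.
Only numpy, scipy, OpenCV 4.12 (cv2) and the standard library are available. Lean on these libraries where they do the work, as an engineer would, in place of code of your own. Each camera call takes 0.05 s, during which the arm holds its last target.

TASK

The microscope's lamp module needs charging: press the orange catch on the lamp house so that the module springs out, draw it out by its blue tail and lay it flat on the open bench. Then take it again by its lens end and slide it tail first along the rail of the charger until the charger's catch clicks behind it, and leave it there. Set it down rather than let it drop, and do not disturb the slide box, the bottle or the dish.

Things in the scene. Friction and masses are not known exactly. Their poses are not given: they have to be found in the camera images.
- lamp_module: Lamp module, bar 150 mm long (its x), 46 wide (y), 40 high (z), 0.2 to 0.33 kg. Origin: centre of underside; +x to the lens end, z up. Blue ribbed tail at -x (52 mm), rest aluminium. Both flat sides from 16 to 40 mm up are for gripping; below run rail grooves (6 to 16 mm up, 6.5 mm deep) over a 46 mm wide foot. At the start it is home in the lamp house, lens end inside, blue tail showing.
- lens_end (a point): centre of the module's lens end face (round glass), 75 mm from its middle, 20 mm above its underside. The module's top carries two steel catch teeth, 7 mm high and 14 mm wide, upright faces 50 mm either side of its middle, ramps falling towards the ends.
- tail_end (a point): centre of the module's tail end face (brass charging contacts), 75 mm from its middle, 20 mm above its underside
- microscope: White and blue upright microscope, 0.40 m tall, fixed, its back with the lamp house turned to the middle of the bench. Origin on the bench under the middle of the lamp house's mouth; x points inward, z up. The lamp house is 66 mm wide, 0.11 m long, roof 95 mm high, rail floor 45 mm; a tongue 36 mm wide runs 50 mm out under the tail. The tall limb begins 0.11 m inside the mouth.
- lamp_mouth (a point): middle of the lamp house's mouth at rail-floor height; x inward along the rail, z up. Home, the module's origin is 15 mm inside, 60 mm of tail outside. The catch pressed, a spring pushes it out 22 mm (82 mm of tail outside); then it slides freely, 68 mm more to clear the mouth. Mouth cheeks reach 9 mm out and 36 mm to each side.
- lamp_catch_pad (a point): centre of the top of the lamp house's catch pad: orange, 24 mm along the rail, 20 mm wide, 4 to 27 mm inside the mouth, 61 mm above the rail floor, on a steel rocker. It slopes: its edge at the mouth stands 3 mm higher, and a flat finger meets that first. Pressing that edge down 6.5 mm (about 3 N) frees the module; it stops after 10 mm and springs back when let go.
- lamp_catch (a joint): tip of the lamp house's rocker: 0 at rest (hook down), 0.18 rad frees the module, 0.28 rad fully pressed
- charger: Grey and black charger, fixed, mouth towards the middle of the bench. Origin on the bench under the middle of its mouth; x points inward, z up. Bay 66 mm wide, 0.11 m long, on a foot 92 mm wide; rail floor 16 mm above the bench, roof 66 mm, catch pad 80 mm; a level tongue 36 mm wide carries the rail floor 50 mm out in front of the mouth.
- charger_mouth (a point): middle of the charger's mouth at rail-floor height; x inward along the rail, z up. Bay 49 mm wide inside, mouth flared to 64 mm. Rail lips (17 to 92 mm inside) run in the module's grooves with 2.5 mm play in height: slide it in 0 to 2 mm above the floor. Home, the module's origin is 15 mm inside, 60 mm of the lens end outside; it stops 3 mm farther in and springs back onto the hook.
- charger_catch_pad (a point): centre of the top of the charger's orange catch pad, like the lamp house's; it need not be pressed. Over the last 12 mm before home sprung contacts (1 to 2 N) and the hook riding up the module's tooth (about 4 N) resist the push.
- charger_catch (a joint): tip of the charger's rocker: 0 at rest and when clicked home, about 0.2 rad while a tooth rides under the hook
- slide_box: bystander: green slide box 98 x 84 x 34 mm high, origin at the centre of its underside
- oil_bottle: bystander: amber bottle with black cap, 34 mm across, 75 mm high, origin at the centre of its underside
- petri_dish: bystander: clear petri dish 90 mm across, 15 mm high, origin at the centre of its underside
Not all that is in view belongs to the job. There is more than one size of the charger; the job needs the larger.

How it is judged:
By the outcome, as a careful person would: the job done as asked, in the order asked, and still so for the second after the job is handed in, with the robot touching nothing.
It also fails if it takes over 61 s, if anything falls off the work surface, if the arm or the gripper's body presses on something with over 40 N, if the wrist force passes 120 N, or if a joint passes its speed limit or range.

## Working session

There is one attempt and no reset: what is moved stays moved. The work goes in short steps, each a Python script; the robot and the scene stay as the last script left them, time stands still between calls to the robot, and variables do not carry over. Pictures are saved under pics/ and viewed, and the job is handed in when it is done.

```bash
ls; mkdir -p pics; python3 - <<'E'
from bench import *
import cv2, numpy as np
for n in ("side","top"):
    im=read_camera(n); cv2.imwrite(f"pics/{n}0.png",cv2.resize(im[:,:,::-1],(800,600),interpolation=cv2.INTER_CUBIC))
    p=camera_params(n); print(n,p["K"].tolist(),p["dist_coeffs"],np.round(p["camera_from_world"],4).tolist())
    for t in ("lamp_module","tail_end","lamp_mouth","lamp_catch_pad","charger","charger_mouth","charger_catch_pad","microscope"):
        print(n,t,[(np.round(d["at"],1).tolist(),round(d["confidence"],2)) for d in tip_of(n,t)[:4]])
print(read_time_s(),read_tcp_rot(),read_ft_force())
E
```

```text
pics
side [[364.7403070836764, 0.0, 260.41005939236976], [0.0, 364.7403070836764, 186.31341351978446], [0.0, 0.0, 1.0]] [-0.03492025  0.          0.          0.          0.        ] [[-0.9307, -0.3653, 0.0171, 0.509], [-0.2729, 0.6626, -0.6975, 0.2276], [0.2435, -0.6538, -0.7164, 0.8961], [0.0, 0.0, 0.0, 1.0]]
side lamp_module []
side tail_end [([279.4, 175.5], 0.85), ([253.9, 269.3], 0.34)]
side lamp_mouth [([280.9, 164.9], 0.6)]
side lamp_catch_pad [([287.3, 144.6], 0.45)]
side charger [([311.6, 257.4], 0.92), ([249.6, 268.5], 0.88), ([248.7, 262.3], 0.42)]
side charger_mouth [([249.6, 259.0], 0.97), ([315.3, 254.6], 0.86), ([250.3, 267.3], 0.46)]
side charger_catch_pad [([319.9, 251.1], 0.48), ([253.0, 250.7], 0.43)]
side microscope [([282.2, 175.9], 0.89)]
top [[391.7285819801791, 0.0, 258.23682232474374], [0.0, 391.7285819801791, 187.51247099368535], [0.0, 0.0, 1.0]] [-0.01932197  0.          0.          0.          0.        ] [[0.0087, -1.0, -0.0034, -0.0051], [-0.9862, -0.008, -0.1654, 0.5695], [0.1654, 0.0048, -0.9862, 1.0555], [0.0, 0.0, 0.0, 1.0]]
top lamp_module [([325.4, 190.4], 0.75)]
top tail_end [([297.9, 198.2], 0.92)]
top lamp_mouth [([318.2, 202.0], 0.73)]
top lamp_catch_pad [([329.4, 189.8], 0.47)]
top charger [([200.7, 211.7], 0.88), ([226.7, 260.5], 0.62)]
top charger_mouth [([200.1, 210.3], 0.6), ([229.5, 262.7], 0.6)]
top charger_catch_pad [([191.7, 208.2], 0.59), ([218.7, 263.0], 0.56)]
top microscope [([319.8, 200.8], 0.69)]
0.9 [9.86592144e-01 1.63205210e-01 2.25645700e-06 1.64067448e-05] [-0.65257729 -0.0259237  -0.25903407]
```

View pics/side0.png

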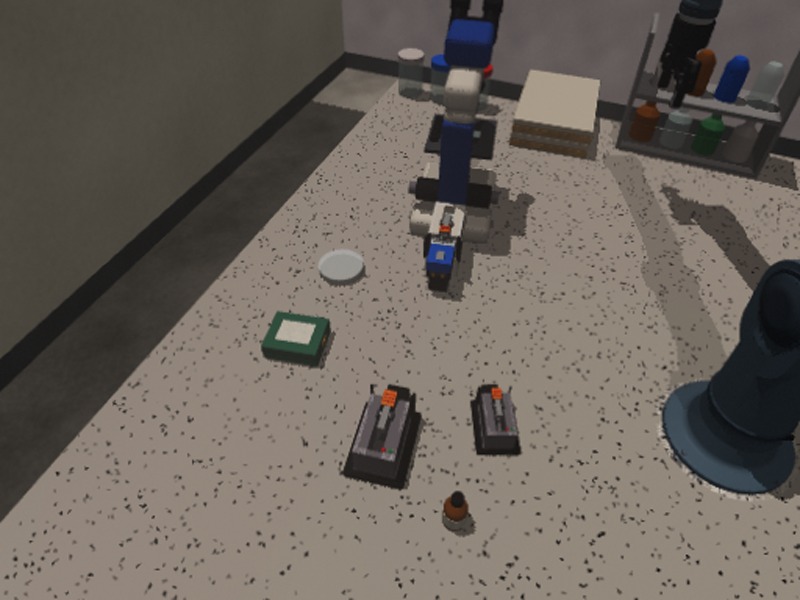

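View pics/top0.png

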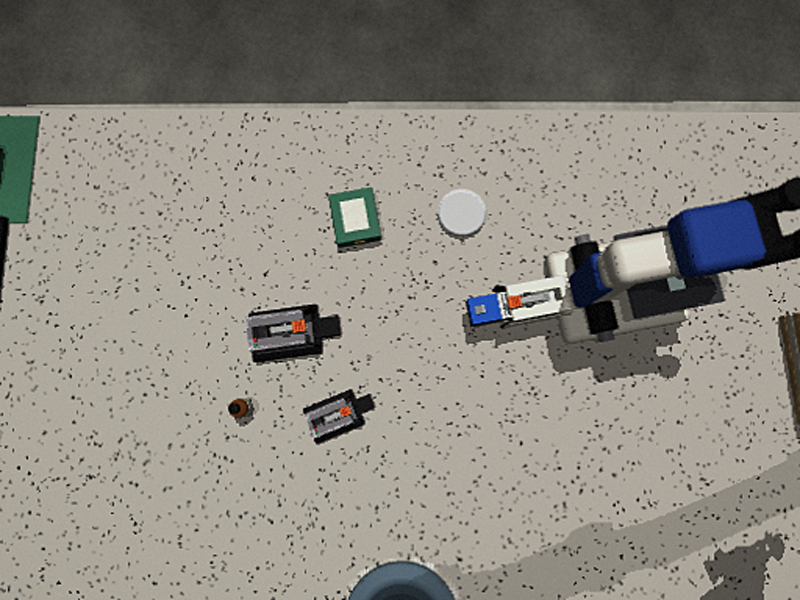

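```bash
python3 - <<'E'
from bench import *
import cv2, numpy as np
a=read_camera("top"); b=read_camera("side")
cv2.imwrite("pics/a_raw.png",a[:,:,::-1]);cv2.imwrite("pics/b_raw.png",b[:,:,::-1])
def crop(im,c0,r0,c1,r1,n):
    s=min(800/(c1-c0),600/(r1-r0)); 
    cv2.imwrite(f"pics/{n}.png",cv2.resize(im[r0:r1,c0:c1,::-1],None,fx=s,fy=s,interpolation=cv2.INTER_CUBIC)); print(n,s)
crop(a,150,180,250,255,"ca1"); crop(a,290,150,390,225,"ca2"); crop(b,215,240,275,310,"cb1"); crop(b,255,110,325,190,"cb2")
E
```

```text
ca1 8.0
ca2 8.0
cb1 8.571428571428571
cb2 7.5
```

View pics/ca1.png

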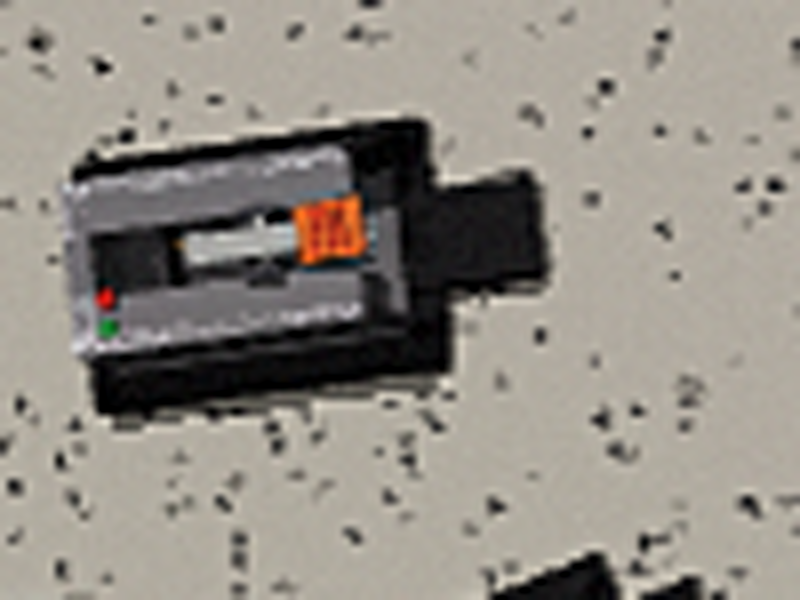

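View pics/ca2.png

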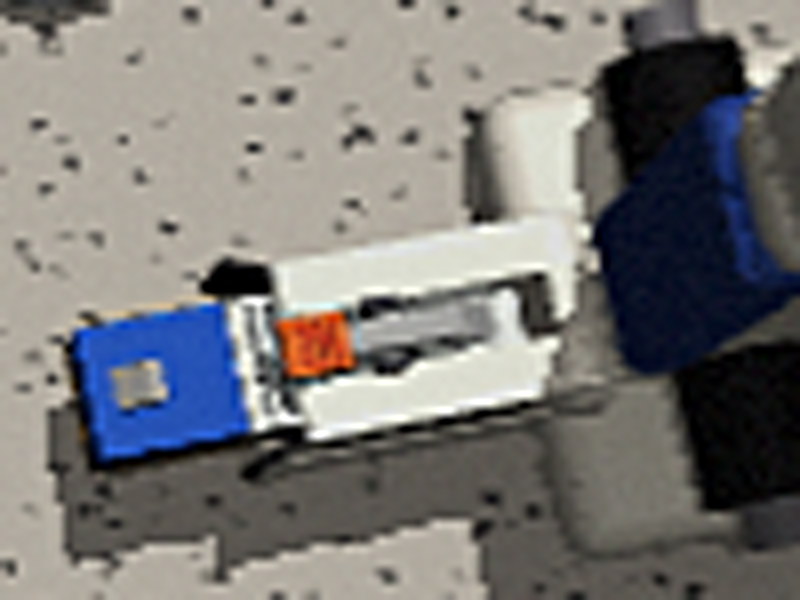

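View pics/cb1.png

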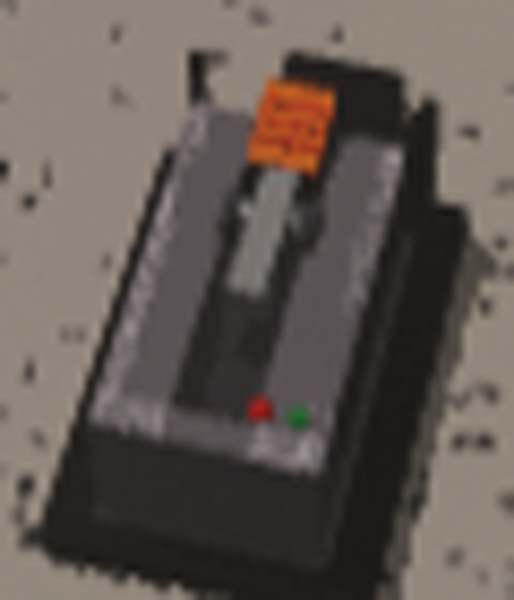

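View pics/cb2.png

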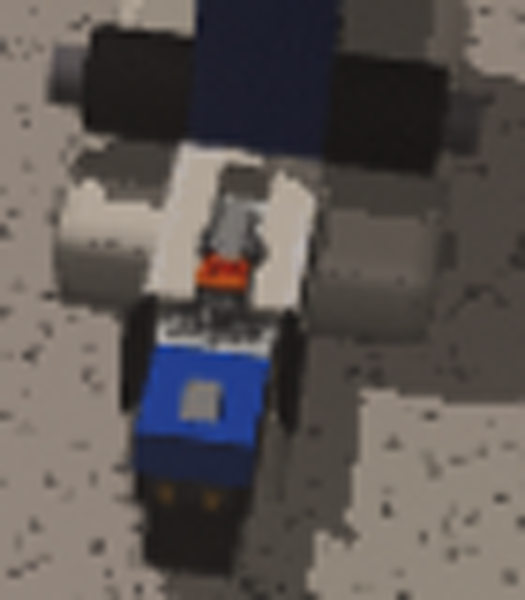

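```bash
cat > h.py <<'E'
from bench import *
import cv2, numpy as np
from scipy.optimize import least_squares
from scipy.spatial.transform import Rotation as R
P={n:camera_params(n) for n in("side","top")}
def proj(n,X):
    p=P[n]; M=p["camera_from_world"]; X=np.atleast_2d(X).astype(float)
    return cv2.projectPoints(X,cv2.Rodrigues(M[:3,:3])[0],M[:3,3],p["K"],np.array(p["dist_coeffs"]))[0][:,0]
def W(pose,q):
    c,s=np.cos(pose[2]),np.sin(pose[2]); q=np.atleast_2d(q).astype(float)
    return np.c_[pose[0]+c*q[:,0]-s*q[:,1],pose[1]+s*q[:,0]+c*q[:,1],q[:,2]]
def fit(obs,x0,z=False):
    # obs: list (cam, pix, local pt)
    f=lambda v: np.concatenate([proj(n,W(v,np.array(l)/1000+([0,0,v[3]] if z else 0)))[0]-px for n,px,l in obs])
    r=least_squares(f,list(x0)+([0] if z else []),loss="soft_l1",x_scale=.1); return r.x,r.fun.reshape(-1,2),f(r.x).reshape(-1,2)
def crop(im,c0,r0,c1,r1,n):
    s=min(800/(c1-c0),600/(r1-r0))
    cv2.imwrite(f"pics/{n}.png",cv2.resize(im[r0:r1,c0:c1,::-1],None,fx=s,fy=s,interpolation=cv2.INTER_CUBIC)); print(n,s)
def grab_quat(yaw):  # tool down, tool y axis (jaw) at angle: R = Rz(yaw)*Rx(pi)
    return (R.from_euler('z',yaw)*R.from_euler('x',np.pi)).as_quat()
E
cat > fit0.py <<'E'
from h import *
T1=lambda x,y:("top",np.array([150+x/8-.44,180+y/8-.44])); S1=lambda x,y:("side",np.array([215+x/8.571-.44,240+y/8.571-.44]))
T2=lambda x,y:("top",np.array([290+x/8-.44,150+y/8-.44])); S2=lambda x,y:("side",np.array([255+x/7.5-.44,110+y/7.5-.44]))
# charger
ch=[(*T1(540,172),(-50,-18,16)),(*T1(548,285),(-50,18,16)),(*T1(68,185),(110,-33,66)),(*T1(78,355),(110,33,66)),
(*T1(293,205),(27,-10,74)),(*T1(360,195),(4,-10,80)),(*T1(368,255),(4,10,80)),(*T1(300,265),(27,10,74)),
(*S1(265,78),(4,-10,80)),(*S1(335,92),(4,10,80)),(*S1(320,175),(27,10,74)),(*S1(248,160),(27,-10,74)),
(*S1(90,422),(110,-33,66)),(*S1(318,470),(110,33,66)),(*S1(285,55),(-50,-18,16)),(*S1(408,75),(-50,18,16))]
mi=[(*T2(72,330),(-60,23,85)),(*T2(98,462),(-60,-23,85)),(*T2(225,303),(-8,23,85)),(*T2(248,432),(-8,-23,85)),
(*T2(275,318),(4,10,109)),(*T2(350,312),(27,10,103)),(*T2(355,370),(27,-10,103)),(*T2(290,378),(4,-10,109)),
(*S2(137,432),(-60,23,85)),(*S2(255,443),(-60,-23,85)),(*S2(158,345),(-8,23,85)),(*S2(270,352),(-8,-23,85)),
(*S2(200,258),(27,10,103)),(*S2(248,262),(27,-10,103)),(*S2(200,285),(4,10,109)),(*S2(245,285),(4,-10,109))]
for nm,o,x0 in(("ch",ch,(.5,.1,1.6)),("mi",mi,(.5,-.15,-1.6))):
    for sel in("both","top","side"):
        oo=[t for t in o if sel in("both",t[0])]
        x,_,r=fit(oo,x0); print(nm,sel,np.round(x,4),np.degrees(x[2]).round(2))
        if sel!="x": print(np.round(r,1).tolist())
E
python3 fit0.py
```

```text
ch both [0.508  0.1667 1.7142] 98.22
[[-0.6, 0.4], [-0.1, -1.3], [-1.8, -1.2], [-0.8, 1.4], [0.3, 0.2], [-0.1, 0.0], [-0.3, -0.2], [0.2, -0.1], [0.4, -0.5], [0.5, -0.4], [-0.2, -0.5], [-0.2, -0.5], [-1.7, 0.2], [1.0, 1.2], [0.7, -1.1], [-0.0, -0.7]]
ch top [0.5077 0.1658 1.7035] 97.6
[[-0.2, 0.7], [0.1, -1.0], [-1.4, -1.5], [-0.6, 1.1], [0.7, 0.2], [0.3, 0.1], [0.0, -0.1], [0.5, -0.1]]
ch side [0.5081 0.1676 1.7171] 98.38
[[0.2, -0.2], [0.4, -0.1], [-0.3, -0.2], [-0.3, -0.2], [-1.8, 0.6], [1.0, 1.6], [0.5, -0.9], [-0.2, -0.4]]
mi both [ 0.544  -0.1735 -1.37  ] -78.49
[[0.0, 0.2], [0.3, 0.2], [-0.4, -0.1], [0.4, 0.3], [0.1, 0.4], [-1.2, -0.1], [-0.2, -0.0], [-0.1, 0.3], [-0.3, -0.4], [-0.1, 0.2], [-0.5, -0.6], [0.0, 0.5], [0.2, -0.5], [0.4, -0.2], [-0.8, -0.8], [0.0, -0.0]]
mi top [ 0.5443 -0.1737 -1.3837] -79.28
[[0.2, -0.2], [0.2, -0.2], [-0.2, -0.2], [0.4, 0.2], [0.3, 0.3], [-1.0, -0.1], [-0.1, -0.0], [-0.0, 0.2]]
mi side [ 0.5435 -0.1726 -1.3518] -77.45
[[0.1, -0.0], [0.4, 0.4], [-0.4, -0.2], [0.1, 0.6], [0.0, -0.3], [0.3, -0.1], [-0.7, -0.6], [0.1, 0.2]]
```

```bash
cat > ov.py <<'E'
from h import *
a=cv2.imread("pics/a_raw.png");b=cv2.imread("pics/b_raw.png")
def ov(im,cam,box,lines,n):
    c0,r0,c1,r1=box;s=min(800/(c1-c0),600/(r1-r0))
    o=cv2.resize(im[r0:r1,c0:c1],None,fx=s,fy=s,interpolation=cv2.INTER_CUBIC)
    for pose,pts,col in lines:
        q=(proj(cam,W(pose,np.array(pts)/1000))+.5-[c0,r0])*s
        cv2.polylines(o,[np.round(q).astype(np.int32)],False,col,1,cv2.LINE_AA)
    cv2.imwrite(f"pics/{n}.png",o)
ch=(.508,.1667,np.radians(98.0)); mi=(.544,-.1735,np.radians(-78.9))
L=lambda y,z,x0,x1:[(x0,y,z),(x1,y,z)]
cl=[(ch,L(y,z,x0,x1),c) for y,z,x0,x1,c in((-46,16,0,110,(0,255,0)),(46,16,0,110,(0,255,0)),(-46,0,0,110,(0,255,255)),(46,0,0,110,(0,255,255)),(-33,66,0,110,(255,0,255)),(33,66,0,110,(255,0,255)),(-18,16,-50,0,(255,255,0)),(18,16,-50,0,(255,255,0)),(0,80,0,110,(0,0,255)))]
ml=[(mi,L(y,z,x0,x1),c) for y,z,x0,x1,c in((-33,95,0,110,(0,255,0)),(33,95,0,110,(0,255,0)),(-23,85,-60,0,(0,255,255)),(23,85,-60,0,(0,255,255)),(0,109,4,100,(0,0,255)))]
ov(a,"top",(150,180,250,255),cl,"oa1");ov(b,"side",(215,240,275,310),cl,"ob1")
ov(a,"top",(290,150,390,225),ml,"oa2");ov(b,"side",(255,110,325,190),ml,"ob2")
E
python3 ov.py; python3 -c "
import cv2,numpy as np
c=[cv2.resize(cv2.imread(f'pics/{n}.png'),(400,300) if n[1]=='a' else (257,300)) for n in('oa1','oa2')]
"
```

```text
(no output)
```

View pics/oa1.png

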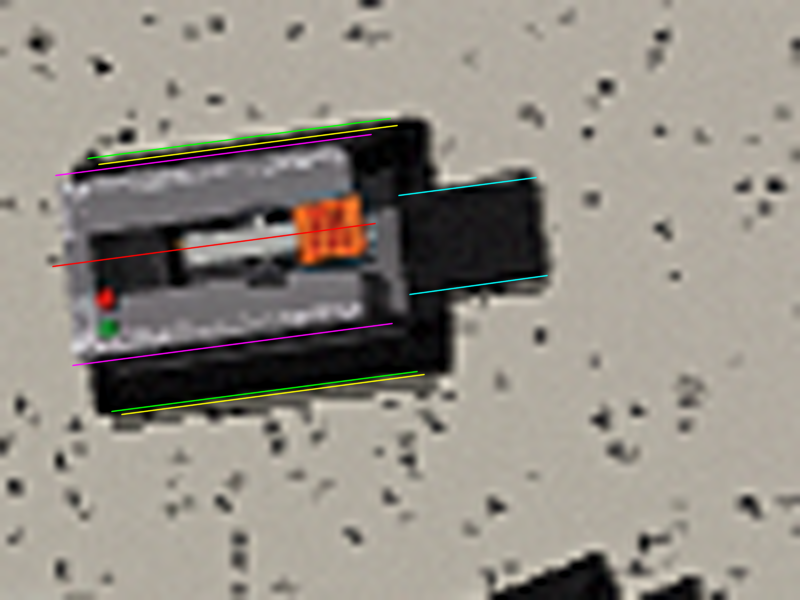

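View pics/ob1.png

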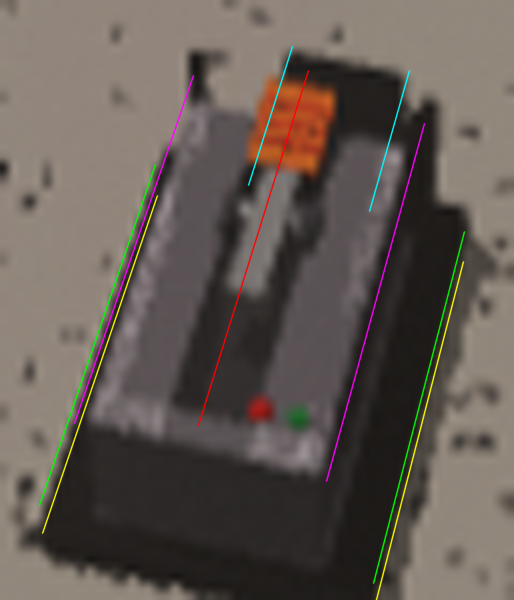

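View pics/oa2.png

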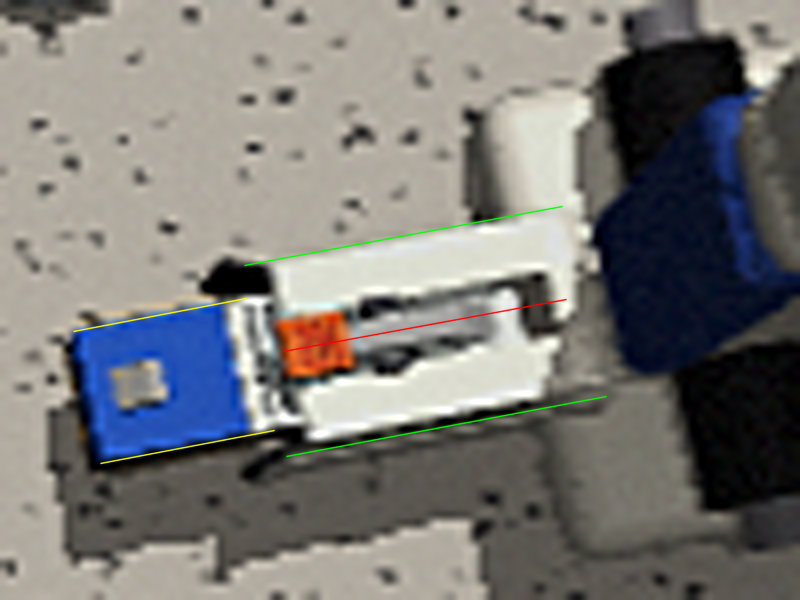

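```bash
cat >> h.py <<'E'
CH=(.508,.1667,np.radians(97.9)); MI=(.544,-.1735,np.radians(-79.0))
def at(pose,x,y,z): return W(pose,[x/1000,y/1000,z/1000])[0]
E
python3 - <<'E'
from h import *
for yaw in(-79,101):
    for p in(at(MI,7,0,130),at(MI,7,0,118),at(MI,-56,0,69),at(MI,-150,0,75),(.535,.044,.024),(.535,-.06,.024)):
        q=inverse_kinematics(p,grab_quat(np.radians(yaw))); print(yaw,np.round(p,3),None if q is None else np.round(q,2))
for yaw in(-82.1,97.9):
    q=inverse_kinematics(at(CH,-40,0,40),grab_quat(np.radians(yaw))); print(yaw,None if q is None else np.round(q,2))
E
```

```text
-79 [ 0.545 -0.18   0.13 ] [ 0.28  0.38 -0.04  1.88  0.02  0.88 -2.72]
-79 [ 0.545 -0.18   0.118] [ 0.27  0.4  -0.03  1.89  0.01  0.86 -2.71]
-79 [ 0.533 -0.119  0.069] [ 0.2   0.43 -0.07  1.97  0.04  0.74 -2.84]
-79 [ 0.515 -0.026  0.075] [-1.04  0.97  1.37  2.08 -1.1   1.14 -2.07]
-79 [0.535 0.044 0.024] [-1.04  0.9   1.14  2.05 -1.06  0.96 -2.26]
-79 [ 0.535 -0.06   0.024] [-0.85  0.91  1.14  2.04 -1.06  0.96 -2.07]
101 [ 0.545 -0.18   0.13 ] [ 0.67  0.43 -0.51  1.86  0.26  0.92  0.23]
101 [ 0.545 -0.18   0.118] [ 0.67  0.45 -0.51  1.87  0.27  0.9   0.22]
101 [ 0.533 -0.119  0.069] [ 0.58  0.48 -0.52  1.95  0.33  0.79  0.07]
101 [ 0.515 -0.026  0.075] [ 0.46  0.43 -0.57  2.02  0.33  0.77 -0.11]
101 [0.535 0.044 0.024] [ 0.32  0.56 -0.57  1.98  0.45  0.72 -0.33]
101 [ 0.535 -0.06   0.024] [ 0.47  0.55 -0.51  1.98  0.4   0.71 -0.1 ]
-82.1 [ 0.66  0.92 -1.25  1.98  1.03  1.08  2.2 ]
97.9 [ 0.38  0.62 -0.84  1.99  0.64  0.82 -0.69]
```

```bash
python3 - <<'E'
from h import *
Q=grab_quat(np.radians(101))
t=read_time_s()
move_ptp((.33,-.25,.30),Q); print(read_time_s()-t,read_eef_pos())
move_gripper(0.0,40); print(read_time_s()-t)
move_ptp((.46,-.10,.22),Q)
movel(at(MI,7,0,160),Q); print(read_time_s()-t,read_eef_pos(),np.round(read_qpos(),2),read_ft_force())
a=read_camera("top");b=read_camera("side"); crop(a,200,100,400,250,"p1a");crop(b,200,60,360,180,"p1b"); print(read_time_s())
E
```

```text
1.4417 [ 0.3298458  -0.25119796  0.30018063]
2.2083
4.1 [ 0.54507634 -0.17995263  0.16038659] [ 0.7   0.39 -0.54  1.84  0.24  0.97  0.25] [-0.03694226  0.36582102  0.9696315 ]
p1a 4.0
p1b 5.0
5.2
```

View pics/p1b.png

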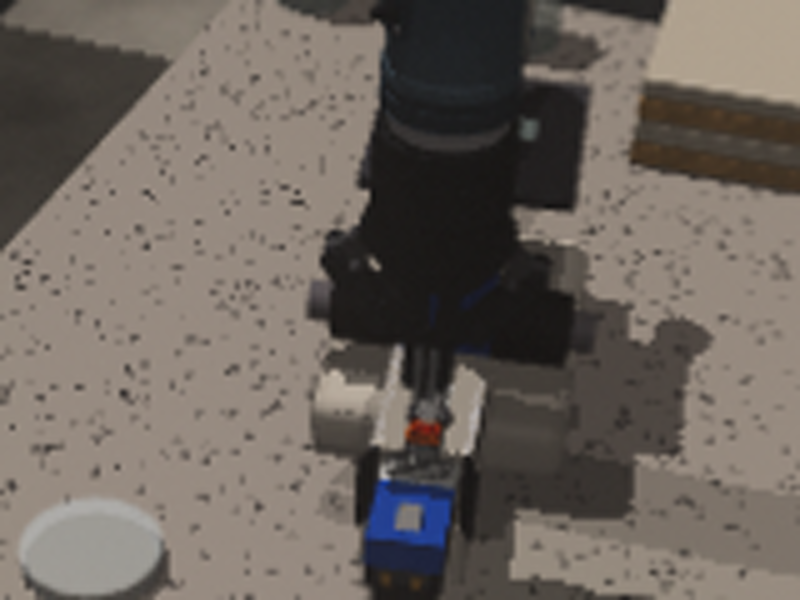

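```bash
python3 - <<'E'
from h import *
f0=read_ft_force()
for z,s in((132,.1),(124,.05),(121,.03),(119.5,.03),(118.5,.03)):
    movel(at(MI,7,0,z),speed=s); f=np.array(read_ft_force())-f0; print(z,np.round(f,2),round(read_time_s(),2))
    if z<=121:
        d=tip_of("top","tail_end") if (read_camera("top") is not None) else 0
        print([(np.round(k["at"],1).tolist(),round(k["confidence"],2)) for k in d[:2]])
        if d and d[0]["at"][0]<294: break
a=read_camera("top");b=read_camera("side"); crop(a,260,130,360,205,"p2a");crop(b,230,100,310,200,"p2b")
E
```

```text
132 [ 0.23 -0.17  0.21] 5.63
124 [1.07 0.52 1.76] 5.94
121 [1.37 0.85 2.87] 6.19
[([289.9, 203.8], 0.63)]
p2a 8.0
p2b 6.0
```

View pics/p2b.png

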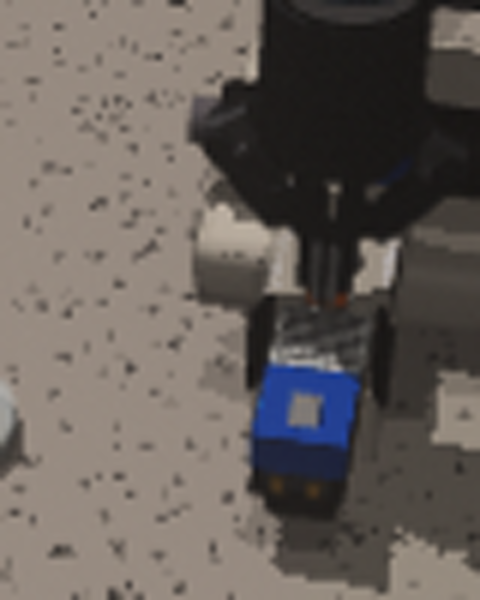

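View pics/p2a.png

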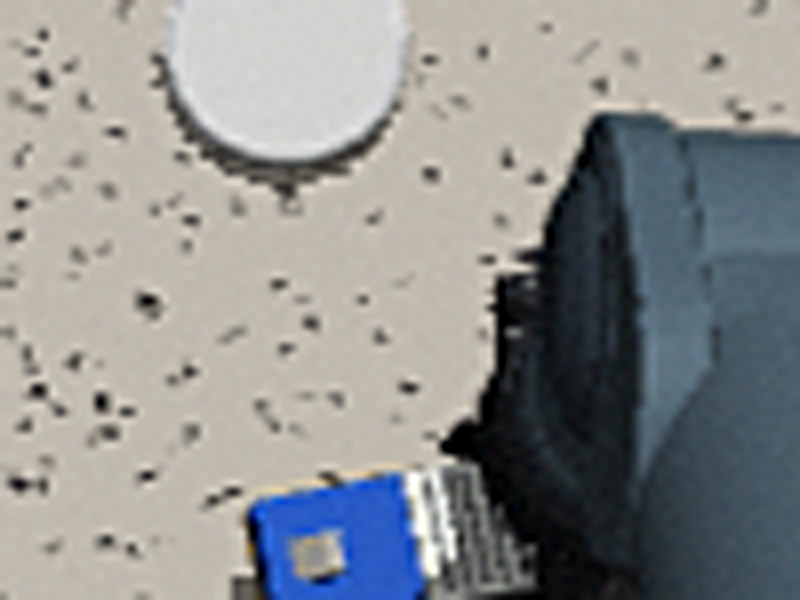

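```bash
python3 - <<'E'
from h import *
movel(at(MI,7,0,150),speed=.15)
move_gripper(.085,70)
movel(at(MI,-56,0,130),speed=.2)
movel(at(MI,-56,0,69),speed=.15)
print(round(read_time_s(),2),read_ft_force())
a=read_camera("top");b=read_camera("side"); crop(a,230,130,360,227,"p3a");crop(b,220,100,320,200,"p3b")
E
```

```text
8.56 [ 0.95002785  0.26057518 -0.23384773]
p3a 6.153846153846154
p3b 6.0
```

View pics/p3b.png

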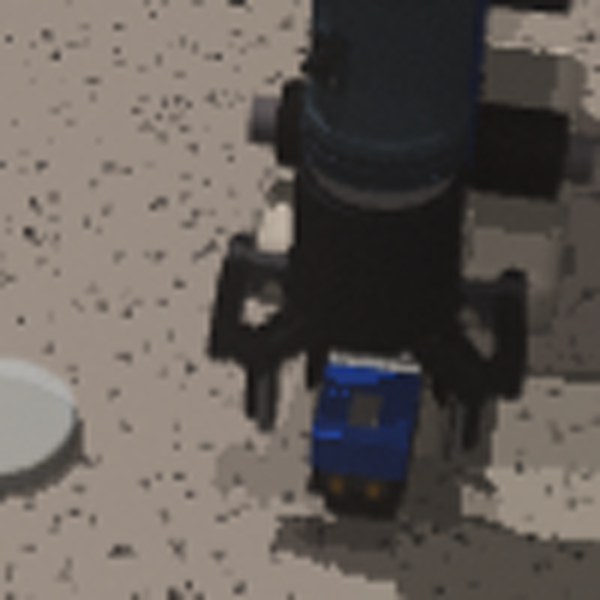

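View pics/p3a.png

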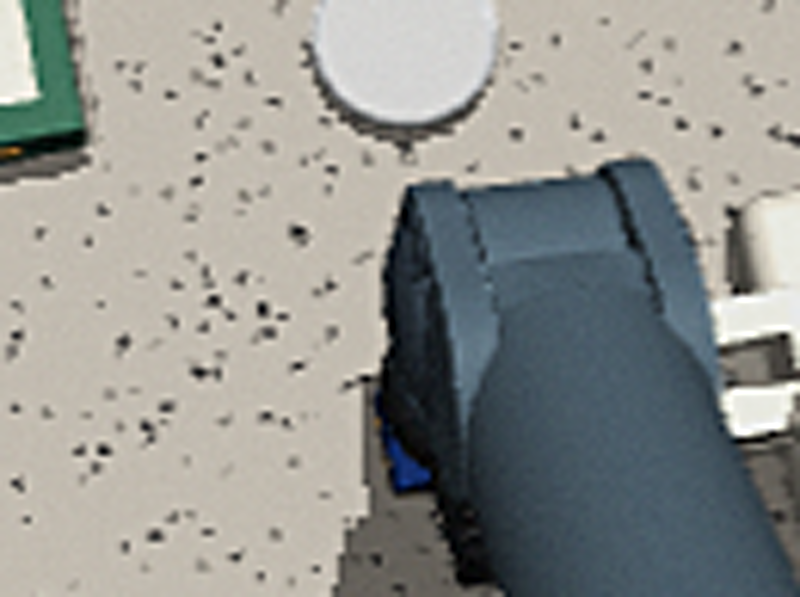

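```bash
python3 - <<'E'
from h import *
pr=lambda s:print(s,"gap",round(read_finger_gap(),4),np.round(read_eef_pos(),4),"F",np.round(read_ft_force(),1),"T",np.round(read_ft_torque(),2),round(read_time_s(),2))
move_gripper(.0,80); pr("grip")
movel(at(MI,-86,0,69),speed=.08); pr("30")
movel(at(MI,-126,0,69.5),speed=.08); pr("70")
E
```

```text
grip gap 0.0451 [ 0.534  -0.1185  0.07  ] F [-1.2 -0.4  5.6] T [ 0.02  0.27 -0.06] 9.11
30 gap 0.045 [ 0.528  -0.0858  0.0699] F [-1.   0.3  7.2] T [-0.08  0.12 -0.02] 9.63
70 gap 0.0451 [ 0.5194 -0.0463  0.0696] F [-0.7  2.2  5.2] T [ 0.1   0.04 -0.01] 10.28
```

```bash
python3 - <<'E'
from h import *
pr=lambda s:print(s,"gap",round(read_finger_gap(),4),np.round(read_eef_pos(),4),"F",np.round(read_ft_force(),1),"T",np.round(read_ft_torque(),2),round(read_time_s(),2))
movel(at(MI,-150,0,70),speed=.1); pr("94")
movel(at(MI,-155,0,82),speed=.1); pr("lift")
PL=(.53,-.005,np.radians(-82.1)); Q=grab_quat(np.radians(97.9))
movel(at(PL,-49,0,82),Q,speed=.12); pr("over")
movel(at(PL,-49,0,36),Q,speed=.12); pr("low")
a=read_camera("top");b=read_camera("side"); crop(a,170,130,330,250,"p4a");crop(b,210,140,330,230,"p4b")
E
```

```text
94 gap 0.0451 [ 0.5146 -0.0243  0.0696] F [-0.3  1.   2.3] T [ 0.02 -0.09  0.02] 10.68
lift gap 0.045 [ 0.5142 -0.0215  0.082 ] F [ 0.6 -0.5 -2.2] T [0.07 0.03 0.04] 10.96
over gap 0.045 [0.5229 0.0424 0.0816] F [-0.3  0.5 -2.6] T [ 0.13 -0.03 -0.02] 11.65
low gap 0.0446 [0.5231 0.043  0.0357] F [ 1.2 -0.4 -2.9] T [ 0.14 -0.02 -0.02] 12.18
p4a 5.0
p4b 6.666666666666667
```

View pics/p4b.png

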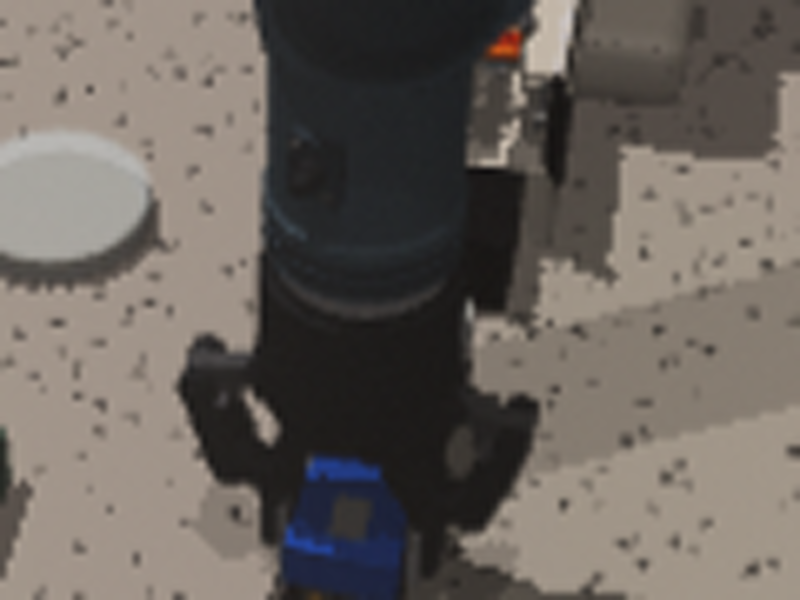

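View pics/p4a.png

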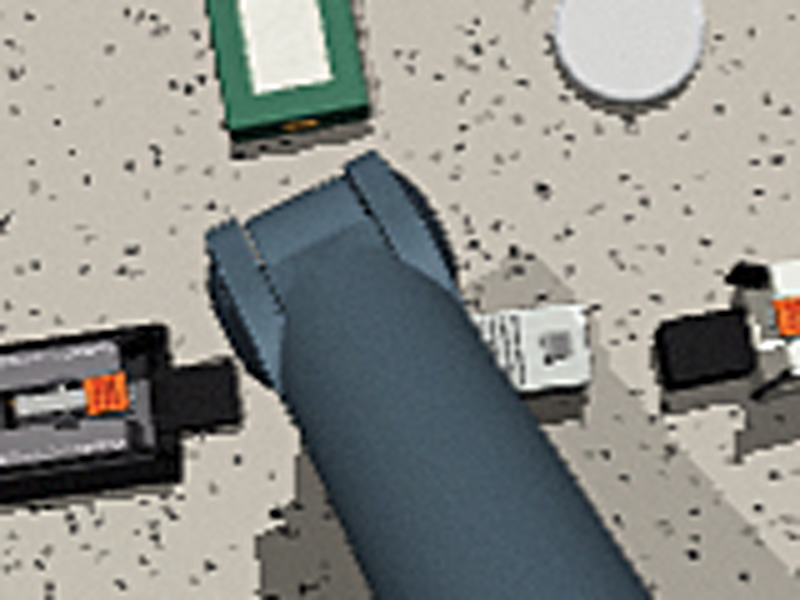

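```bash
python3 - <<'E'
from h import *
pr=lambda s:print(s,"gap",round(read_finger_gap(),4),np.round(read_eef_pos(),4),"F",np.round(read_ft_force(),1),"T",np.round(read_ft_torque(),2),round(read_time_s(),2))
PL=(.53,-.005,np.radians(-82.1))
for z in(29,27,26,25,24,23.3,22.6):
    movel(at(PL,-49,0,z),speed=.04); pr(z)
    if read_ft_force()[2]>0.5: break
E
```

```text
29 gap 0.045 [0.523  0.0435 0.0289] F [-0.1 -0.  -3.4] T [0.19 0.01 0.02] 12.61
27 gap 0.0449 [0.5231 0.0435 0.0269] F [-0.1 -0.9 -3.2] T [ 0.13  0.02 -0.04] 12.86
26 gap 0.0448 [0.5232 0.0435 0.026 ] F [-0.5 -0.7 -2.9] T [0.13 0.05 0.04] 13.11
25 gap 0.0451 [0.5235 0.0436 0.0251] F [ 0.4  0.2 -1.5] T [ 0.04 -0.01 -0.  ] 13.36
24 gap 0.0452 [0.5235 0.0436 0.025 ] F [-2.9  0.3  5.7] T [-0.01  0.4  -0.05] 13.61
```

Flat on the bench. Open, rise, and check the lay.

```bash
python3 - <<'E'
from h import *
pr=lambda s:print(s,"gap",round(read_finger_gap(),4),np.round(read_eef_pos(),4),"F",np.round(read_ft_force(),1),round(read_time_s(),2))
PL=(.53,-.005,np.radians(-82.1))
move_gripper(.085); pr("open")
movel(at(PL,-49,0,100),speed=.15)
move_ptp((.44,-.12,.22),grab_quat(np.radians(97.9))); pr("up")
a=read_camera("top");b=read_camera("side"); cv2.imwrite("pics/a5_raw.png",a[:,:,::-1]);cv2.imwrite("pics/b5_raw.png",b[:,:,::-1])
crop(a,210,170,310,245,"p5a");crop(b,230,180,310,240,"p5b")
print(tip_of("top","lamp_module")[:2],tip_of("top","lens_end")[:2])
E
```

```text
open gap 0.085 [0.5233 0.0435 0.0239] F [-0.5 -0.7  0.3] 14.08
up gap 0.0848 [ 0.4398 -0.119   0.219 ] F [-0.7  1.9  0.5] 15.62
p5a 8.0
p5b 10.0
[{'at': [263.1, 201.4], 'confidence': 0.68}, {'at': [190.9, 208.2], 'confidence': 0.38}] [{'at': [286.8, 198.8], 'confidence': 0.63}]
```

View pics/p5a.png

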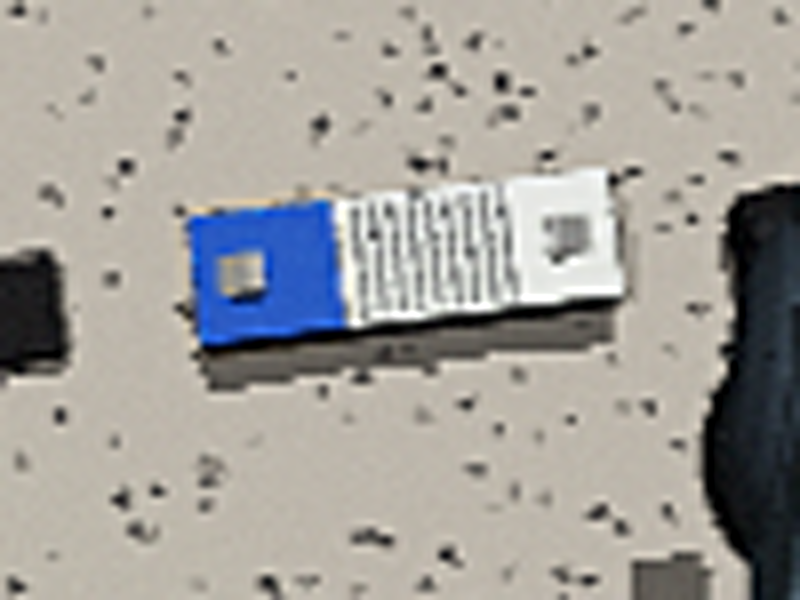

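View pics/p5b.png

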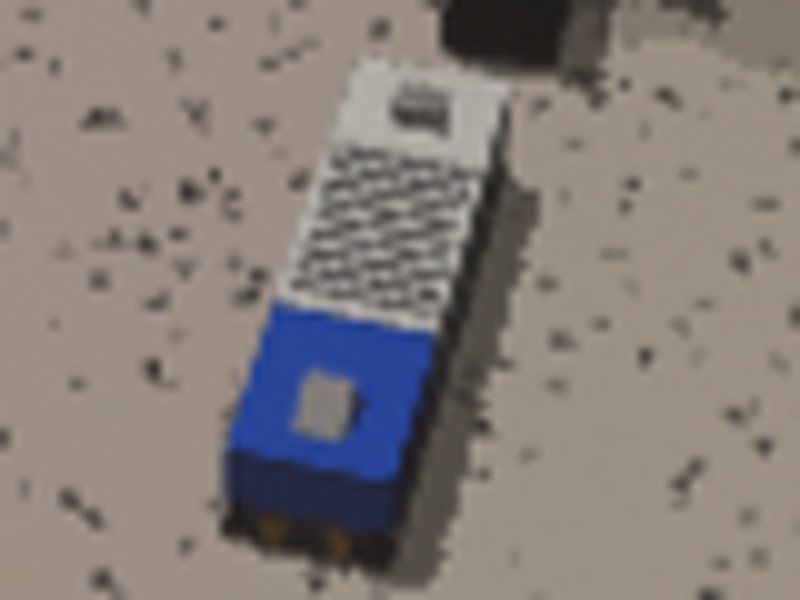

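```bash
python3 - <<'E'
from h import *
T=lambda x,y:("top",np.array([210+x/8-.44,170+y/8-.44])); S=lambda x,y:("side",np.array([230+x/10-.44,180+y/10-.44]))
o=[(*T(190,215),(-75,23,40)),(*T(202,345),(-75,-23,40)),(*T(607,172),(75,23,40)),(*T(622,297),(75,-23,40)),
(*S(228,450),(-75,23,40)),(*S(400,478),(-75,-23,40)),(*S(362,60),(75,23,40)),(*S(512,90),(75,-23,40))]
for sel in("both","top","side"):
    x,_,r=fit([t for t in o if sel in("both",t[0])],(.53,0,-1.43)); print(sel,np.round(x,4),np.degrees(x[2]).round(2),np.round(r,1).tolist())
E
```

```text
both [ 0.5297 -0.0058 -1.4455] -82.82 [[-0.6, 0.5], [-0.4, 0.4], [-0.0, -0.2], [0.2, 0.2], [-0.3, -0.4], [-0.4, 0.4], [-0.2, -0.9], [0.4, -0.9]]
top [ 0.5304 -0.0063 -1.4538] -83.29 [[-0.4, 0.1], [-0.3, -0.0], [0.3, -0.2], [0.3, 0.2]]
side [ 0.5288 -0.0045 -1.4389] -82.44 [[-0.0, 0.1], [-0.1, 0.9], [-0.2, -0.5], [0.4, -0.6]]
```

```bash
sed -i 's/np.radians(97.9))/np.radians(98.2))/' h.py; python3 - <<'E'
from h import *
pr=lambda s:print(s,"gap",round(read_finger_gap(),4),np.round(read_eef_pos(),4),"F",np.round(read_ft_force(),1),"T",np.round(read_ft_torque(),2),round(read_time_s(),2))
PL=(.53,-.005,np.radians(-82.1)); Q=grab_quat(np.radians(97.9)); QC=grab_quat(CH[2])
movel(at(PL,55,0,110),Q,speed=.2); pr("above")
movel(at(PL,55,0,24.5),Q,speed=.15); pr("down")
move_gripper(0,90); pr("grip")
movel(at(PL,55,0,36),Q,speed=.08); pr("lift")
movel(at(PL,55,0,52),Q,speed=.1)
movel(at(CH,-185,0,52),QC,speed=.12); pr("behind")
movel(at(CH,-140,0,52),QC,speed=.12); pr("over tongue")
a=read_camera("top");b=read_camera("side"); crop(a,150,170,310,290,"p6a");crop(b,220,180,300,260,"p6b")
E
```

```text
above gap 0.085 [ 0.5374 -0.0599  0.1103] F [ 0.1 -1.   0.2] T [-0.01 -0.01  0.02] 16.77
down gap 0.0853 [ 0.5382 -0.0596  0.0253] F [ 0.3 -0.   0.5] T [-0.03 -0.07  0.06] 17.48
grip gap 0.0451 [ 0.5388 -0.0596  0.0258] F [-1.1  0.4  6.1] T [-0.03  0.2   0.02] 17.93
lift gap 0.0448 [ 0.5374 -0.0596  0.0362] F [-0.  -0.7 -3. ] T [-0.17 -0.02  0.  ] 18.23
behind gap 0.0449 [ 0.5341 -0.0164  0.0517] F [ 1.3 -0.9 -3. ] T [-0.15 -0.08  0.01] 19.04
over tongue gap 0.045 [0.528  0.0272 0.0519] F [ 0.5 -0.3 -3.7] T [-0.2  -0.08  0.06] 19.57
p6a 5.0
p6b 7.5
```

View pics/p6a.png

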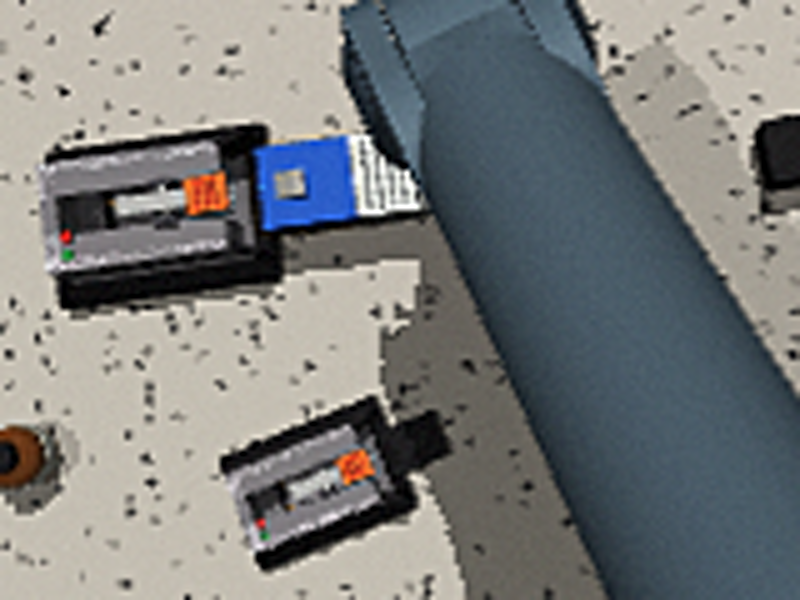

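View pics/p6b.png

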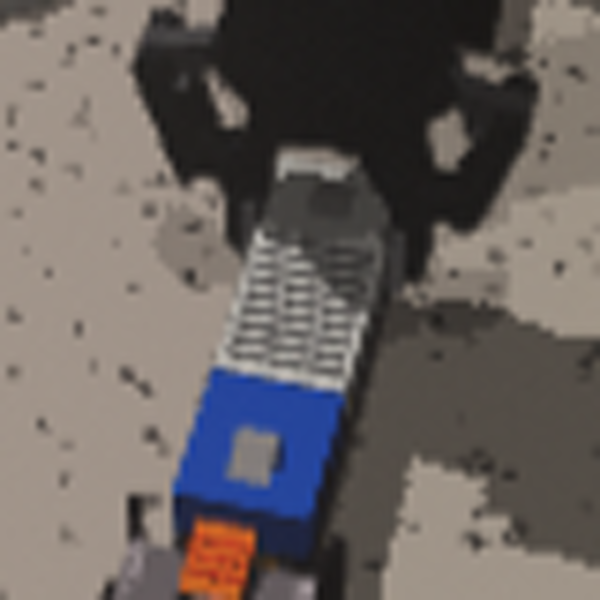

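```bash
python3 - <<'E'
from h import *
pr=lambda s:print(s,np.round(read_eef_pos(),4),"F",np.round(read_ft_force(),1),"T",np.round(read_ft_torque(),2),round(read_time_s(),2))
for z in(44,43,42,41.2,40.4,39.6):
    movel(at(CH,-140,0,z),speed=.04); pr(z)
    if read_ft_force()[2]>-1.2: break
E
```

```text
44 [0.5275 0.0277 0.0434] F [ 0.4  0.  -3.1] T [-0.19 -0.06 -0.01] 20.02
43 [0.528  0.0282 0.043 ] F [ 0.3  0.3 -3.1] T [-0.15 -0.07 -0.02] 20.27
42 [0.528  0.0282 0.042 ] F [ 0.4 -0.2 -2.7] T [-0.11 -0.01 -0.03] 20.52
41.2 [0.5282 0.0282 0.0416] F [-0.3 -0.6  0.6] T [0.02 0.15 0.1 ] 20.77
```

```bash
python3 - <<'E'
from h import *
pr=lambda s:print(s,np.round(read_eef_pos(),4),"F",np.round(read_ft_force(),1),"T",np.round(read_ft_torque(),2),round(read_time_s(),2))
for x in(-130,-120,-112,-104,-95,-80,-65,-56):
    movel(at(CH,x,0,42.3),speed=.06); pr(x)
    if np.linalg.norm(read_ft_force())>15: print("STOP");break
E
```

```text
-130 [0.5261 0.0392 0.0422] F [-0.7  0.4 -3.7] T [-0.17 -0.04  0.05] 21.08
-120 [0.5247 0.0489 0.0422] F [ 0.2 -0.1 -3.5] T [-0.19 -0.02  0.03] 21.4
-112 [0.5238 0.0567 0.0423] F [-0.   0.2 -3. ] T [-0.16 -0.06  0.01] 21.68
-104 [0.5226 0.0646 0.0423] F [-0.4 -0.1 -1.9] T [-0.16  0.    0.  ] 21.97
-95 [0.5214 0.0736 0.0424] F [ 1.3 -0.1 -2.9] T [-0.19 -0.05  0.02] 22.27
-80 [0.5192 0.0884 0.0423] F [ 0.1 -0.2 -2.9] T [-0.16 -0.03 -0.02] 22.67
-65 [0.517  0.1032 0.0423] F [-0.4 -1.2 -2.2] T [-0.16 -0.05  0.01] 23.07
-56 [0.5157 0.1119 0.0422] F [-0.6 -0.2 -3.6] T [-0.2   0.01 -0.  ] 23.37
```

```bash
python3 - <<'E'
from h import *
pr=lambda s:print(s,np.round(read_eef_pos(),4),"F",np.round(read_ft_force(),1),"T",np.round(read_ft_torque(),2),"gap",round(read_finger_gap(),4),round(read_time_s(),2))
for x in(-52,-49,-47,-45,-43,-41,-40,-39,-38,-37,-36,-35):
    movel(at(CH,x,0,42.1),speed=.03); pr(x)
    if np.linalg.norm(read_ft_force())>22: print("STOP");break
E
```

```text
-52 [0.5155 0.1149 0.042 ] F [-0.  -0.7 -3.8] T [-0.32 -0.17 -0.02] gap 0.0447 23.65
-49 [0.5152 0.1172 0.0421] F [ 1.2 -4.  -2.7] T [-0.79 -0.11  0.06] gap 0.045 23.9
-47 [0.5149 0.1187 0.042 ] F [ 0.4 -5.  -2.8] T [-0.95 -0.16  0.06] gap 0.0452 24.15
-45 [0.5147 0.1202 0.042 ] F [ 1.  -5.1 -1.8] T [-1.12 -0.2   0.04] gap 0.0453 24.4
-43 [0.5145 0.121  0.042 ] F [ 1.  -7.1 -0.7] T [-1.35 -0.16  0.05] gap 0.0446 24.65
-41 [0.5141 0.1251 0.0421] F [ 0.4 -3.  -2.2] T [-0.85 -0.29 -0.06] gap 0.0449 24.9
-40 [0.5138 0.1275 0.0421] F [ 1.8 -2.9 -3.3] T [-0.85 -0.37 -0.08] gap 0.0448 25.15
-39 [0.5134 0.1291 0.0422] F [ 0.6 -2.5 -3.7] T [-0.58 -0.18 -0.07] gap 0.0447 25.4
-38 [0.5133 0.1296 0.0422] F [ 0.8 -1.7 -2.8] T [-0.56 -0.17 -0.03] gap 0.0448 25.65
-37 [0.5132 0.1302 0.0421] F [ 0.8 -1.6 -2.3] T [-0.58 -0.18  0.03] gap 0.0449 25.9
-36 [0.513  0.1311 0.0421] F [ 0.8 -1.4 -2.6] T [-0.62 -0.15 -0.03] gap 0.0446 26.15
-35 [0.5129 0.1321 0.0421] F [ 1.  -2.8 -1.4] T [-0.57 -0.13  0.01] gap 0.0448 26.4
```

```bash
python3 - <<'E'
from h import *
a=read_camera("top");b=read_camera("side"); crop(a,160,180,260,255,"p7a");crop(b,215,215,285,285,"p7b")
cv2.imwrite("pics/b7_raw.png",b[:,:,::-1])
E
```

```text
p7a 8.0
p7b 8.571428571428571
```

View pics/p7a.png

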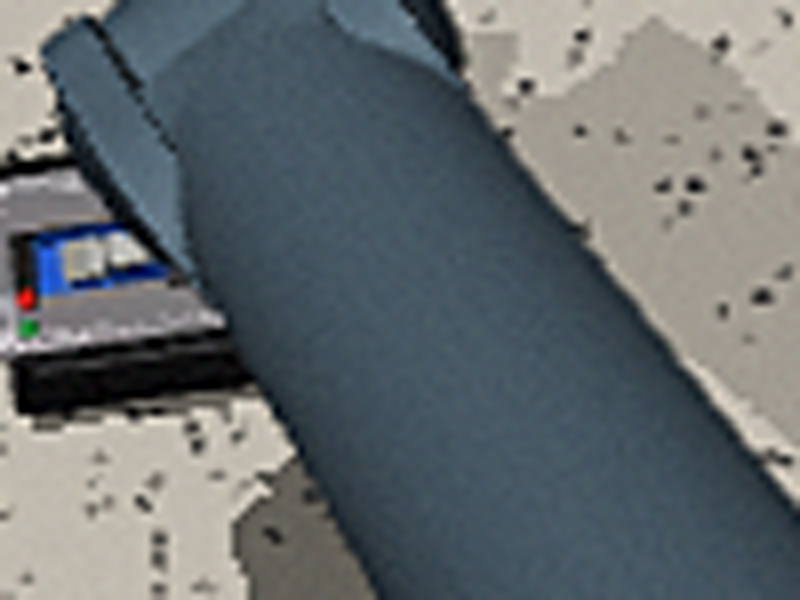

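View pics/p7b.png

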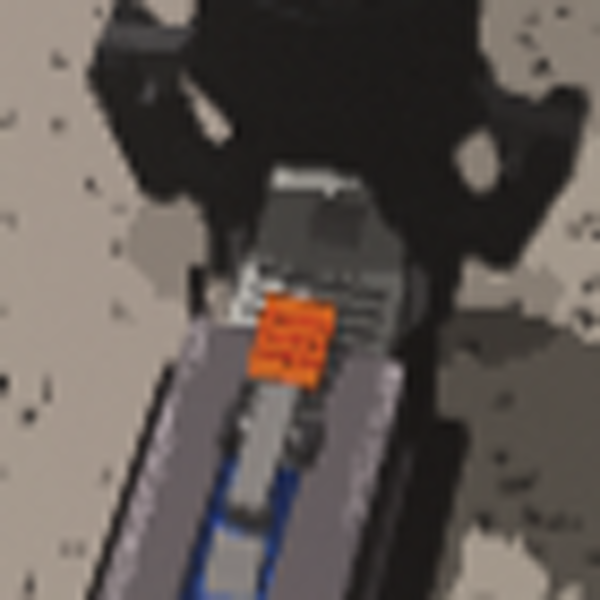

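```bash
python3 - <<'E'
from h import *
print(proj("top",np.array([at(CH,x,0,56) for x in(86,90,94)])).round(1).tolist(), "seen col/row ~",160+38/8,180+265/8)
pr=lambda s:print(s,np.round(read_eef_pos(),4),"F",np.round(read_ft_force(),1),"T",np.round(read_ft_torque(),2),"gap",round(read_finger_gap(),4),round(read_time_s(),2))
for x in(-36,-37,-38,-39,-40,-41):
    movel(at(CH,x,0,42.1),speed=.03); pr(x)
    if read_ft_force()[1]>7: print("held");break
E
```

```text
[[166.9, 212.6], [165.5, 212.8], [164.1, 212.9]] seen col/row ~ 164.75 213.125
-36 [0.513  0.1309 0.0421] F [-0.8 -1.8 -3.3] T [-0.62 -0.1   0.03] gap 0.0449 26.75
-37 [0.5132 0.13   0.0421] F [-0.2 -1.7 -2.4] T [-0.5 -0.1  0. ] gap 0.0449 27.0
-38 [0.5134 0.129  0.0421] F [ 1.  -1.8 -2.4] T [-0.52 -0.08 -0.  ] gap 0.0447 27.25
-39 [0.5135 0.1281 0.0421] F [-0.  -2.3 -1.8] T [-0.59 -0.02  0.07] gap 0.0448 27.5
-40 [0.5136 0.128  0.0421] F [ 0.8 -0.3 -2.6] T [-0.17 -0.09  0.  ] gap 0.0448 27.75
-41 [0.5137 0.1279 0.0422] F [-0.7  2.9 -4.4] T [ 0.42  0.03 -0.05] gap 0.0449 28.0
```

```bash
python3 - <<'E'
from h import *
pr=lambda s:print(s,np.round(read_eef_pos(),4),"F",np.round(read_ft_force(),1),"T",np.round(read_ft_torque(),2),"gap",round(read_finger_gap(),4),round(read_time_s(),2))
movel(at(CH,-39.6,0,42.0),speed=.03); pr("relax")
for z in(41.5,41):
    movel(at(CH,-39.6,0,z),speed=.03); pr(z)
    if read_ft_force()[2]>0: break
move_gripper(.085); pr("open")
movel(at(CH,-42,0,130),speed=.12)
move_ptp((.44,-.10,.25),grab_quat(CH[2])); pr("away")
a=read_camera("top");b=read_camera("side"); crop(a,150,180,250,255,"p8a");crop(b,215,215,285,285,"p8b")
cv2.imwrite("pics/p8s.png",b[:,:,::-1]); cv2.imwrite("pics/p8t.png",a[:,:,::-1])
E
```

```text
relax [0.5136 0.1279 0.0421] F [-0.2  2.5 -2.1] T [0.36 0.09 0.07] gap 0.0447 28.25
41.5 [0.5137 0.128  0.0418] F [-1.3  2.7 -0. ] T [0.44 0.35 0.13] gap 0.0448 28.5
41 [0.5137 0.128  0.0418] F [-4.2  2.1  6.2] T [0.44 0.72 0.1 ] gap 0.0449 28.75
open [0.5139 0.1271 0.0409] F [-0.1 -0.2 -0. ] T [ 0.04  0.01 -0.01] gap 0.0851 29.23
away [ 0.44   -0.0988  0.2493] F [ 0.3 -0.3  0.1] T [-0.01 -0.01  0.03] gap 0.0852 31.16
p8a 8.0
p8b 8.571428571428571
```

View pics/p8a.png

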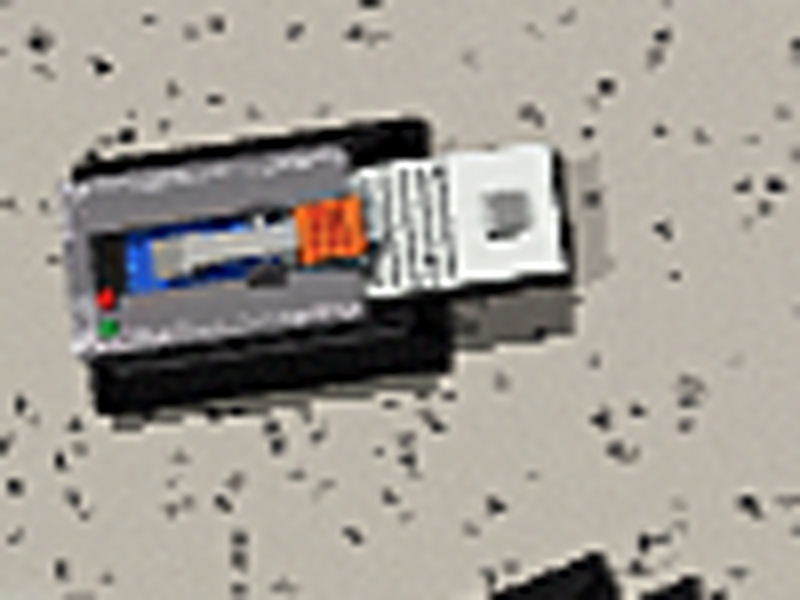

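View pics/p8b.png

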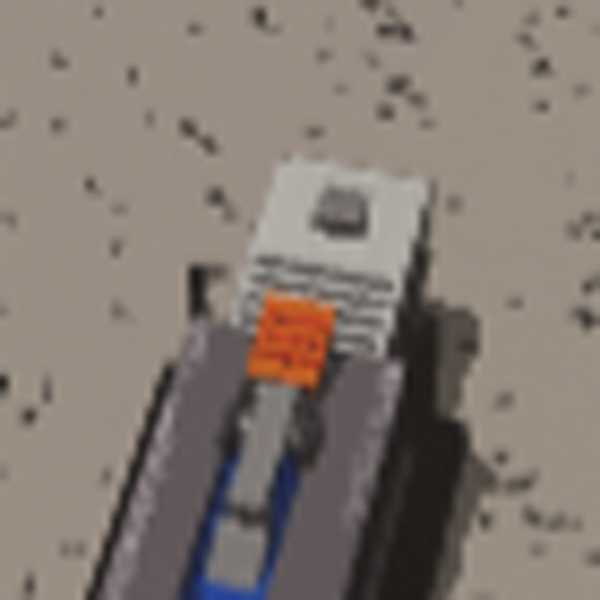

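View pics/p8t.png

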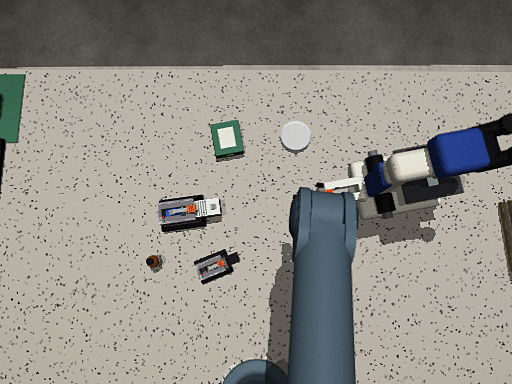

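```bash
python3 - <<'E'
from h import *
print(proj("top",np.array([at(CH,-60,y,56) for y in(-23,23)])).round(1).tolist(),"seen",[150+553/8,180+147/8],[150+570/8,180+272/8])
pause(.5); sign_off()
E
```

```text
[[218.3, 197.4], [220.2, 213.7]] seen [219.125, 198.375] [221.25, 214.0]
the job is handed in; nothing more can be done
```

The lamp module is now in the larger charger, clicked home behind its catch, and I handed the job in at about 32 s of the 61 s allowed.

- **Removal:** I pressed the orange catch with about 3 N and the module sprang out. I drew it out by its blue tail and lowered it onto the open bench until contact, then let go and checked that it lay flat.
- **Charging:** I took it again by the lens end and slid it tail first along the charger rail. Resistance rose to about 7 N in the last millimetres, then fell off as the catch went over.

**Last checks:**
- **Catch:** A gentle pull back (about 3 N) was held by the hook. The charger's catch pad is back at its rest position in the side picture.
- **Position:** The tail end sits where the home position predicts, within 1 px. The lens-end corners are about 1 px off (2 to 3 mm), which is within measurement error.
- **Bystanders:** The slide box, bottle and dish look unmoved in the last top picture; I judged that by eye.
- **Robot:** The gripper is open and clear of everything.

**What disagreed:** I pushed about 5 mm past the point where it clicked, where the stop should come after 3 mm, and felt no hard stop. The pull test and the pictures still agree that it is home.

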